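Get the boxed-in transformer out to the test jig

TASK

The small tape-wound transformer at the back of the blue tray is boxed in by the wire spool, the capacitor and the choke. First move those three across to the empty grey tray, then set the transformer upright and squarely in the pocket of the test jig, and only then stand the three back upright, each where it stood before. Tip nothing over, and leave the ferrite ring and the empty bobbin in the blue tray alone.

Things in the scene. Friction and masses are not known exactly. Their poses are not given: they have to be found in the camera images.
- transformer_c (a point): Small transformer, dark ferrite core with yellow tape round it, a block 36 (own x) x 28 (own y) x 36 (own z, up) mm, about 0.09 kg. The point is its centre, 18 mm above its underside. It starts upright in the blue tray's back row between the two parts there, its x roughly along the tray's x, with gaps of 6 to 16 mm beside and behind it: too narrow for fingers until its neighbours are gone; then it can be gripped across its 28 mm.
- spool_c (a point): Full spool of copper wire standing on end, grey flanges, a cylinder 56 mm in diameter and 78 mm high, about 0.4 kg. The point is its centre, 39 mm above its underside; z is up. It starts on one of the blue tray's three round spots. Like the other two tall parts it can be gripped near its top, above the transformer.
- capacitor_c (a point): Large aluminium can capacitor standing on end with two short steel screw terminals on top, a cylinder 46 mm in diameter; the can is 84 mm high, 88 mm with the terminals, about 0.2 kg. The point is its centre line at 44 mm above its underside; z is up. It starts on one of the blue tray's three round spots.
- choke_c (a point): Potted choke, a black upright square block 48 x 48 mm (own x, y) and 74 mm high, four thin pins on top, about 0.3 kg. The point is its centre, 37 mm above its underside; z is up. It starts on one of the blue tray's three round spots, its sides within 0.1 rad of the tray's.
- kit_tray: Blue tray fixed to the table, 150 (x) x 190 (y) mm, floor 4 mm thick, walls 14 mm high and 4 mm thick, the back wall (+x) 34 mm high. Origin under its centre; z is up. Three grey round spots of 63 mm on its floor, at (x, y) = (-27, 0), (30, 50) and (30, -50) mm, hold the spool, the capacitor and the choke, one each, in any arrangement; the transformer stands at about (43, 0).
- side_tray: Empty grey tray fixed to the table, 260 (x) x 130 (y) mm, floor 4 mm thick, walls 18 mm high and 4 mm thick. Origin under its centre; z is up. The side area: it takes the three big parts in a row along its x, 80 mm apart.
- jig_pocket (a point): Pocket of the test jig, a black plate 110 x 110 mm, 12 mm thick, fixed to the table. The point is the centre of the pocket's floor, on the plate's top; z is up. The pocket is 52 (x) x 44 (y) mm inside, within an aluminium rim 5 mm high and 4 mm thick; the transformer's 36 mm side goes along x, either way round. A green block and two brass posts, up to 12 mm above the plate, stand at x = 36 to 50 mm.
- toroid: Small dark ferrite ring lying flat, 22 mm in diameter, 9 mm high, in a front corner of the blue tray (about -55, 74 mm in its frame). Origin at the centre of its underside. To be left alone.
- bobbin: Small empty white plastic bobbin standing on end, 20 mm in diameter, 14 mm high, in the other front corner of the blue tray (about -55, -74 mm). Origin at the centre of its underside. To be left alone.
Mind the look-alikes: they are no part of the job. Several things look just like the part that bears transformer_c: the one meant starts nearest to the robot's base.

How it is judged:
By the outcome, as a careful person would: the job done as asked, in the order asked, and still so for the second after the job is handed in, with the robot touching nothing.
It also fails if it takes over 147 s, if anything falls off the work surface, if the arm or the gripper's body presses on something with over 40 N, if the wrist force passes 120 N, or if a joint passes its speed limit or range.

ROBOT

A 7-joint arm with a two-finger parallel gripper is mounted at the origin on the work surface. World frame = base frame: x ahead of the robot, y to its left, z up, the work surface at z = 0. Lengths are in mm, angles in rad, forces in N, time in s.
With the tool pointing down it reaches from about 425 to 825 mm from the base axis. Payload 3.6 kg.
Tool frame: the origin (TCP) lies at the very end of the fingers, on their centre line; the grasp point (between the pads) lies 19 mm behind it; z points along the fingers, y is the direction in which the jaws open and shut (so a half turn about z gives the same grasp; the last joint's range is limited). The gripper opens to 93 mm and grips with 3 to 60 N. Pads are 15 mm wide; open, the fingers measure 128 mm over their backs; the gripper's body (75 mm by 188 mm) begins 65 mm behind the grasp point.
Start: joints at [-1.135, 0.615, -0.013, 1.423, 0.008, 1.103, -0.04], TCP at [289.578, 581.899, 218.64] pointing down, gripper open.
Joint ranges: [-3.12, 3.12], [-0.3, 2.06], [-1.34, 1.32], [0.26, 2.42], [-1.36, 4.5], [0.01, 1.98], [-2.84, 2.84]. Speed limits (rad/s): [2.79, 2.79, 3.14, 3.14, 3.14, 3.14, 3.14].

INTERFACE

Orientations are given as a rotation vector (axis times angle).
In Python, from station import env, optics gives the robot as it stands. The module is installed in compiled form; this text tells all that it offers.
- The arm moves only by the shell command python3 -m creep 'ROWS' [FORCE]. ROWS is text: rows parted by semicolons, each of 5 numbers parted by spaces: the shift along the tool's x, y, z in mm, then the turn about the tool's z in rad, then the closure, from 0 (fully open) to 1 (shut). In form: tx ty tz twist fingers; .... A call has 1 to 20 rows; each row is the pose to reach, as a shift and turn from the pose measured when the call began, along the tool's axes at that moment; what a row does not reach only later rows make up. A row lasts 1/8 s, in which the tool goes at most 62.5 mm and 10.7 degrees, less where a joint would pass 70% of its speed; a pose out of reach is approached as far as the arm can. A call with a gripper value outside its range is refused whole. The fingers move at their own pace and stop on an object; FORCE is the grip in N (left out, the last holds). Time passes only in rows, so rows that repeat a pose let the fingers close. It gives the time, the measured TCP pose, the force and the opening at its end, in the units of the state.
- env.observe(): the state, without advancing time (a new reading comes with each control period).
- optics.grab_frame(name): name is "scene" or "side" or "wrist"; returns the picture (400x640x3 uint8, red, green, blue); there is no depth.
- optics.camera_info(name): a dict with "fx", "fy", "cx", "cy" (pixels), "extrinsics" (4x4, takes a point from world to camera coordinates). Camera axes: x right, y up, looking along -z (the intrinsics and any distortion apply to the point x, -y, -z); pixel columns grow to the right and rows downward; lengths in mm; the calibration is good to about 2 mm. The wrist camera is an equidistant fisheye: a pixel r from the principal point sees the ray r / f radians off the axis. A picture is of the moment at which its call begins: read the wrist's pose just before it. camera_info takes no time and is no camera call; for the wrist camera it gives the pose at the moment of the call.
- env.hand_in(): hands the job in, once; it reports no verdict.
The state is a dict: "t": time; "joints": joint angles; "joint_vel": joint speeds; "joint_efforts": joint torques, N m; "ee_pos": TCP position; "eef_rot": TCP orientation; "force": force on the tool from outside, world axes, zero at the start; "ft_torque": the same for the moment, N m; "finger_gap": finger opening in mm.
Only numpy, scipy, OpenCV 4.12 (cv2) and the standard library are available. Lean on these libraries where they do the work, as an engineer would, in place of code of your own. Each camera call takes 0.05 s, during which the arm holds its last target. There are 200 camera calls.

## Working session

There is one attempt and no reset: what is moved stays moved. The work goes in short steps, Python scripts to look and compute and a shell command to move; the robot and the scene stay as the last step left them, time stands still between calls to the robot, and variables do not carry over. Pictures are saved under pics/ and viewed, about 12 in all and at most 16, crops included, and the job is handed in when it is done.

```bash
mkdir -p pics
cat > h.py <<'E'
import numpy as np, cv2
from scipy.spatial.transform import Rotation as R
from station import env, optics
def grab(cam,fn):
    ci=optics.camera_info(cam); im=optics.grab_frame(cam); cv2.imwrite('pics/'+fn,im[:,:,::-1]); return ci,im
def ray(ci,u,v,fish=False):
    E=np.array(ci['extrinsics']); x=(u-ci['cx'])/ci['fx']; y=(v-ci['cy'])/ci['fy']
    if fish:
        t=np.hypot(x,y); s=np.sin(t)/t if t>1e-9 else 1; d=np.array([x*s,y*s,np.cos(t)])
    else: d=np.array([x,y,1.])
    d=d*[1,-1,-1]; Rm=E[:3,:3]; return -Rm.T@E[:3,3], Rm.T@d
def onz(ci,u,v,z,fish=False):
    o,d=ray(ci,u,v,fish); return o+d*(z-o[2])/d[2]
def proj(ci,p,fish=False):
    E=np.array(ci['extrinsics']); c=(E[:3,:3]@np.array(p,float)+E[:3,3])*[1,-1,-1]
    if fish:
        r=np.hypot(c[0],c[1]); t=np.arctan2(r,c[2]); q=c[:2]/r*t
    else: q=c[:2]/c[2]
    return np.array([q[0]*ci['fx']+ci['cx'],q[1]*ci['fy']+ci['cy']])
def state():
    s=env.observe(); M=R.from_rotvec(s['eef_rot']).as_matrix(); return s,np.array(s['ee_pos']),M
def rel(target,yaw=None):
    """shift in tool axes to world target TCP; twist to bring tool x to world yaw"""
    s,p,M=state(); d=M.T@(np.array(target)-p); 
    return d.round(1)
E
python3 - <<'E'
from h import *
import json,pickle
s,p,M=state(); print({k:np.round(v,3).tolist() for k,v in s.items()}); print(M.round(3))
for c in ('scene','side','wrist'):
    ci,im=grab(c,c+'0.png'); print(c,{k:np.round(v,3).tolist() if not isinstance(v,str) else v for k,v in ci.items()}); pickle.dump(ci,open(c+'0.pkl','wb'))
E
```

```text
{'t': 0.0, 'joints': [-1.136, 0.616, -0.013, 1.425, 0.008, 1.103, -0.04], 'joint_vel': [-0.001, 0.002, 0.001, -0.001, -0.002, -0.0, -0.001], 'joint_efforts': [-0.0, -45.894, 0.209, -16.574, -0.061, 0.021, 0.0], 'ee_pos': [289.238, 581.222, 217.475], 'eef_rot': [-0.719, -3.058, 0.004], 'force': [-0.529, 0.437, -0.516], 'ft_torque': [-0.048, 0.028, 0.046], 'finger_gap': 92.869}
[[-0.895  0.445 -0.001]
 [ 0.445  0.895 -0.002]
 [-0.    -0.003 -1.   ]]
scene {'fx': 475.377, 'fy': 475.377, 'cx': 320.573, 'cy': 200.993, 'extrinsics': [[-0.628, 0.778, 0.022, 362.25], [-0.396, -0.344, 0.851, 177.798], [0.669, 0.526, 0.525, -1630.096], [0.0, 0.0, 0.0, 1.0]]}
side {'fx': 499.372, 'fy': 499.372, 'cx': 313.608, 'cy': 196.228, 'extrinsics': [[0.974, -0.227, -0.006, -582.801], [0.126, 0.517, 0.847, -139.491], [-0.189, -0.825, 0.532, -1337.483], [0.0, 0.0, 0.0, 1.0]]}
wrist {'fx': 309.707, 'fy': 309.707, 'cx': 318.74, 'cy': 204.456, 'extrinsics': [[0.445, 0.895, -0.002, -650.151], [-0.869, 0.432, -0.24, 29.295], [-0.214, 0.108, 0.971, -389.24], [0.0, 0.0, 0.0, 1.0]]}
```

View pics/scene0.png

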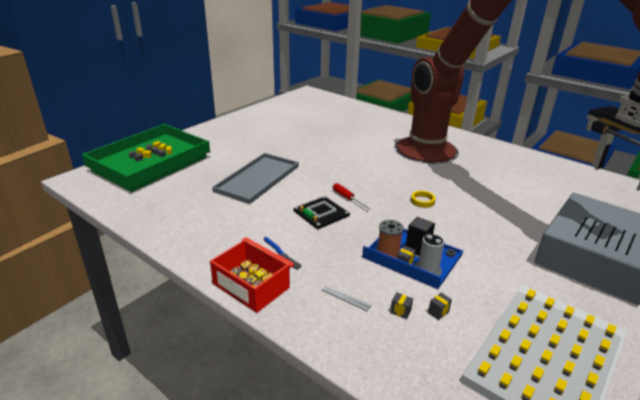

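View pics/side0.png

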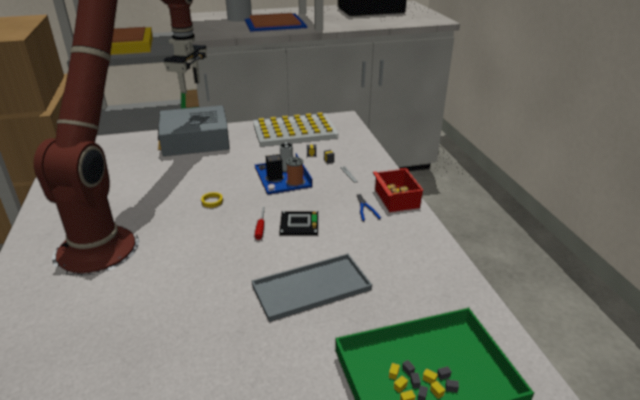

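The scene view shows the blue tray around (412,258), the jig at (322,210) and the grey tray at (257,177). I need enlarged crops.

Run:
```python
import cv2,numpy as np
s=cv2.imread('pics/scene0.png'); d=cv2.imread('pics/side0.png')
up=lambda im,k:cv2.resize(im,None,fx=k,fy=k,interpolation=cv2.INTER_CUBIC)
a=up(s[200:300,355:475],5)   # 600x500
cv2.imwrite('pics/c1.png',a)
b=up(s[145:235,205:365],5); cv2.imwrite('pics/c2.png',b)  # 800x450
c=up(d[135:325,240:380],3); 
cv2.imwrite('pics/c3.png',c)
```

```text
(no output)
```

View pics/c1.png

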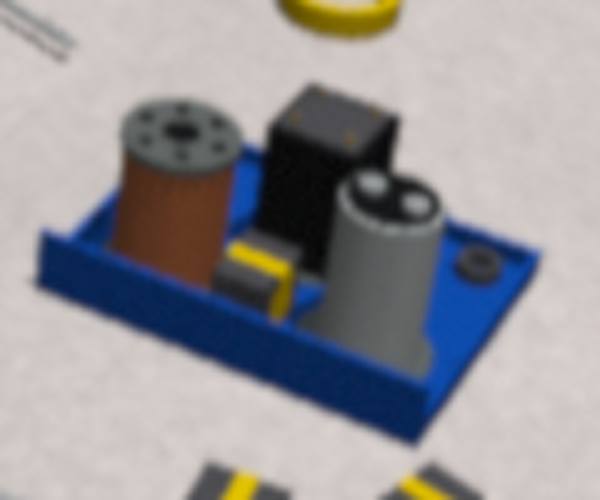

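View pics/c2.png

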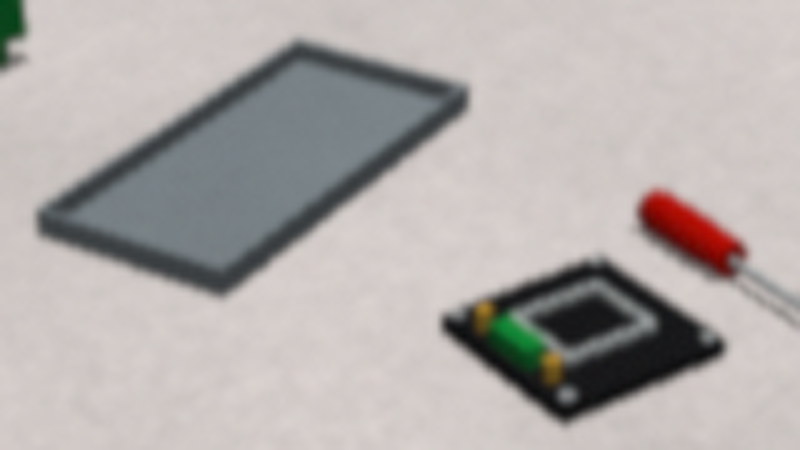

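c1 (5× crop from (355,200)): spool top centre (182,132), can top (391,203), choke top (336,118), with tray corners (40,235) back-left top and (540,255) front-right. c2 (5× crop from (205,145)): side tray corners (300,40), (468,90), (222,275), (40,213). Jig plate corners (597,258), (724,345), (567,415), (445,318).

Run:
```python
from h import *
import pickle
ci=pickle.load(open('scene0.pkl','rb'))
f=lambda o,x,y,z:onz(ci,o[0]+(x+.5)/5-.5,o[1]+(y+.5)/5-.5,z)[:2]
A=(355,200);B=(205,145)
for n,o,x,y,z in [('spool',A,182,132,82),('cap',A,391,203,88),('choke',A,336,118,78),('chL',A,272,127,78),('chT',A,315,88,78),('chR',A,398,118,78),('chF',A,352,152,78),('tray BL top',A,40,235,34),('tray BRtop',A,430,385,34),('BRbot',A,415,443,0),('FR',A,540,255,14),('tor',A,480,258,13),
 ('trans',A,258,258,40)]+[('side',B,x,y,18) for x,y in [(300,40),(468,90),(222,275),(40,213)]]+[('jig',B,x,y,12) for x,y in [(597,258),(724,345),(567,415),(445,318)]]+[('rim',B,x,y,17) for x,y in [(590,278),(657,325),(570,360),(510,318)]]:
  p=f(o,x,y,z);print(n,p.round(1),np.hypot(*p).round())
ci=pickle.load(open('wrist0.pkl','rb')); print(proj(ci,(600,400,40),True))
```

```text
spool [585.  211.3] 622.0
cap [579.9 313.3] 659.0
choke [523.  256.9] 583.0
chL [549. 238.] 598.0
chT [507. 237.] 560.0
chR [504. 279.] 576.0
chF [542.8 275.9] 609.0
tray BL top [636.9 172.4] 660.0
tray BRtop [615.5 359. ] 713.0
BRbot [615.  357.4] 711.0
FR [472.7 347.4] 587.0
tor [492.1 326.3] 590.0
trans [593.5 261.5] 649.0
side [ 410.9 -367.4] 551.0
side [ 392.4 -239.1] 459.0
side [ 646.1 -194.1] 675.0
side [ 666.6 -319.9] 739.0
jig [490.5 -57.5] 494.0
jig [516.   48.5] 518.0
jig [620.   26.5] 621.0
jig [592.4 -80.1] 598.0
rim [516.1 -42.1] 518.0
rim [529.9  14.5] 530.0
rim [586.1   0.8] 586.0
rim [575.6 -48.8] 578.0
[303.63702256 404.75539982]
```

View pics/wrist0.png

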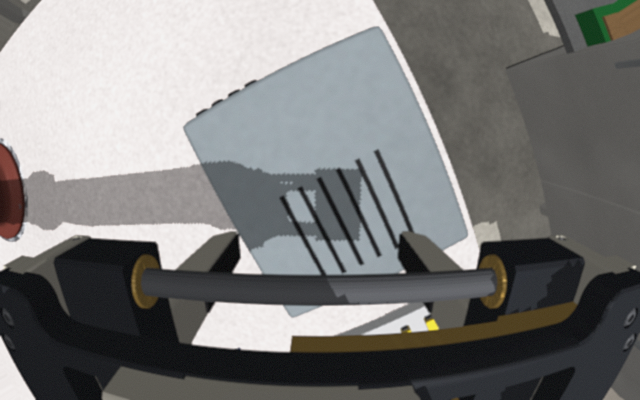

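Wrist view shows only the vented box and fingers so far. Everything is consistent: tray yaw ≈0.115 and centre ≈(553,258), with spool, can and choke on the (30,-50), (30,50) and (-27,0) spots. Side tray centre ≈(529,-280), yaw ≈0.18. I'll go above the tray for a close look.

```bash
cat >> h.py <<'E'
def go(x,y,z,yaw=None):
    """print tool-axis shift and twist; yaw = wanted world angle of tool y (jaws), nearest half turn not applied"""
    s,p,M=state(); d=M.T@(np.array([x,y,z])-p); a=np.arctan2(M[1,1],M[0,1]); tw=0 if yaw is None else -((yaw-a+np.pi)%(2*np.pi)-np.pi)
    print('t%.2f'%s['t'],'pos',p.round(1),'jaw yaw %.3f'%a,'shift',d.round(1),'twist %.3f'%tw,'gap %.1f'%s['finger_gap'],'j7 %.2f'%s['joints'][6])
E
python3 -c "
from h import *
go(560,198,190,0.115)"
```

```text
t0.15 pos [289.4 581.4 217.8] jaw yaw 1.109 shift [-413.1 -222.6   28.2] twist 0.994 gap 93.0 j7 -0.04
```

```bash
python3 -m creep '-413 -223 0 0.994 0; -413 -223 0 0.994 0; -413 -223 0 0.994 0; -413 -223 0 0.994 0; -413 -223 0 0.994 0; -413 -223 0 0.994 0; -413 -223 0 0.994 0; -413 -223 28 0.994 0; -413 -223 28 0.994 0; -413 -223 28 0.994 0; -413 -223 28 0.994 0' 20
python3 - <<'E'
from h import *
import pickle
go(560,198,190,0.115)
ci,im=grab('wrist','w1.png'); pickle.dump(ci,open('w1.pkl','wb'))
cv2.imwrite('pics/w1c.png',cv2.resize(im[0:260,150:500,::-1],None,fx=2.25,fy=2.25,interpolation=cv2.INTER_CUBIC))
E
```

```text
t: 1.52
ee_pos: [559.2, 200.2, 190.9]
eef_rot: [-2.086, -2.349, 0.0]
force: [-0.4, -0.5, 0.2]
finger_gap: 93.6
t1.52 pos [559.2 200.2 190.9] jaw yaw 0.119 shift [-2.2  0.5  0.9] twist 0.004 gap 93.6 j7 -0.10
```

View pics/w1c.png

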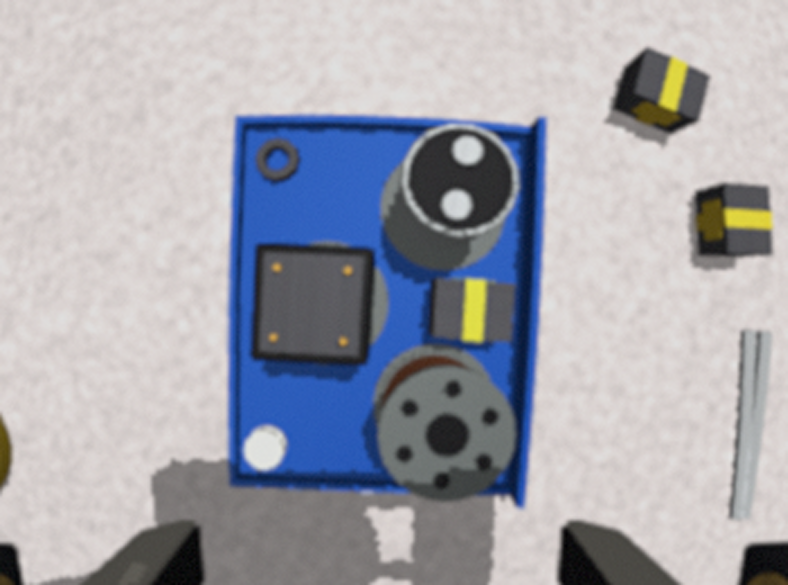

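The wrist view from above shows the can top at crop (461,180) and the spool top at (446,432). Choke corners are (257,247), (372,250), (367,362), (253,357); transformer top corners are about (437,280), (515,284), (510,344), (432,340). Toroid is at (277,160) and bobbin at (265,447).

Run:
```python
from h import *
import pickle
ci=pickle.load(open('w1.pkl','rb'))
f=lambda x,y,z:onz(ci,150+(x+.5)/2.25-.5,(y+.5)/2.25-.5,z,True)[:2]
def show(n,P,z):
    Q=np.array([f(x,y,z) for x,y in P]); print(n,Q.round(1).tolist(),'mean',Q.mean(0).round(1)); return Q
yaw=lambda a,b:round(float(np.arctan2(*(b-a)[::-1])),3)
show('cap',[(461,180)],88);show('capedges',[(403,180),(518,180),(461,126),(461,235)],88);show('spool',[(446,432)],82);show('spooledges',[(376,432),(517,432),(446,363),(446,501)],82)
Q=show('choke',[(257,247),(372,250),(367,362),(253,357)],78);print(yaw(Q[0],Q[1]),yaw(Q[3],Q[2]),yaw(Q[3],Q[0])-np.pi/2,yaw(Q[2],Q[1])-np.pi/2,np.linalg.norm(Q-np.roll(Q,1,0),axis=1))
Q=show('trans',[(437,280),(515,284),(510,344),(432,340)],40);print(yaw(Q[0],Q[1]),yaw(Q[3],Q[2]),yaw(Q[3],Q[0])-np.pi/2,np.linalg.norm(Q-np.roll(Q,1,0),axis=1))
Q=np.r_[show('trF',[(237,118),(231,484)],14),show('trB',[(545,119),(521,505)],34)];print(Q.mean(0),yaw(Q[1],Q[0])-np.pi/2,yaw(Q[3],Q[2])-np.pi/2,np.linalg.norm(Q[0]-Q[1]),np.linalg.norm(Q[2]-Q[3]))
c=Q.mean(0)
for th in [.1]:
  m=R.from_euler('z',th).as_matrix()[:2,:2]
  for l in [(-27,0),(30,50),(30,-50),(43,0)]: print(l,(c+m@l).round(1))
```

```text
cap [[578.3, 313.8]] mean [578.3 313.8]
capedges [[556.3, 310.7], [600.3, 317.3], [575.9, 335.5], [580.9, 292.2]] mean [578.4 313.9]
spool [[585.9, 213.9]] mean [585.9 213.9]
spooledges [[557.8, 210.5], [614.9, 217.4], [582.1, 241.6], [590.0, 185.0]] mean [586.2 213.6]
choke [[501.8, 279.3], [547.7, 282.7], [551.0, 237.8], [504.8, 234.8]] mean [526.3 258.6]
0.073 0.065 0.06620367320510345 0.07320367320510335 [44.62248472 45.96610737 45.00742513 46.28745481]
trans [[577.7, 275.0], [613.4, 278.2], [614.8, 250.5], [578.9, 247.5]] mean [596.2 262.8]
0.091 0.082 0.04320367320510354 [27.4905796  35.83366461 27.78716859 36.09786428]
trF [[471.9, 347.3], [487.5, 160.8]] mean [479.7 254. ]
trB [[619.5, 359.9], [633.9, 173.0]] mean [626.7 266.5]
[553.20010119 260.2415134 ] 0.08320367320510336 0.07720367320510335 187.18534252435725 187.394618785227
(-27, 0) [526.3 257.5]
(30, 50) [578.1 313. ]
(30, -50) [588.  213.5]
(43, 0) [596.  264.5]
```

```bash
python3 -c "
from h import *
go(586.2,213.7,120,0.07);go(586.2,213.7,50,0.07)"
```

```text
t1.57 pos [559.3 199.9 190.9] jaw yaw 0.118 shift [10.6 28.4 70.9] twist 0.048 gap 93.1 j7 -0.10
t1.57 pos [559.3 199.9 190.9] jaw yaw 0.118 shift [ 10.6  28.4 140.9] twist 0.048 gap 93.1 j7 -0.10
```

```bash
python3 -m creep '10.6 28.4 0 0.048 0; 10.6 28.4 20 0.048 0; 10.6 28.4 60 0.048 0; 10.6 28.4 95 0.048 0; 10.6 28.4 125 0.048 0; 10.6 28.4 141 0.048 0; 10.6 28.4 141 0.048 0; 10.6 28.4 141 0.048 0' 40; python3 -c "
from h import *
go(586.2,213.7,50,0.07)"
```

```text
t: 2.58
ee_pos: [587.3, 214.3, 51.3]
eef_rot: [2.141, 2.298, 0.004]
force: [0.2, -0.1, 0.5]
finger_gap: 92.9
t2.58 pos [587.3 214.3  51.3] jaw yaw 0.071 shift [-0.5 -1.1  1.3] twist 0.001 gap 92.9 j7 -0.10
```

```bash
python3 -m creep '-0.5 -1.1 1.3 0 0.34; -0.5 -1.1 1.3 0 0.34; -0.5 -1.1 1.3 0 0.34; -0.5 -1.1 1.3 0 0.34; -0.5 -1.1 1.3 0 1; -0.5 -1.1 1.3 0 1; -0.5 -1.1 1.3 0 1; -0.5 -1.1 1.3 0 1; -0.5 -1.1 1.3 0 1' 40; python3 -c "
from h import *
go(586.2,213.7,50,0.07)"
```

```text
t: 3.7
ee_pos: [585.3, 213.6, 49.9]
eef_rot: [2.141, 2.299, 0.001]
force: [-3.5, -1.3, 4.1]
finger_gap: 55.7
t3.70 pos [585.3 213.6  49.9] jaw yaw 0.071 shift [ 0.   0.9 -0. ] twist 0.001 gap 55.7 j7 -0.10
```

```bash
python3 -m creep '0 0 -15 0 1; 0 0 -40 0 1; 0 0 -75 0 1; 0 0 -110 0 1; 0 0 -120 0 1; 0 0 -120 0 1'; python3 -c "
from h import *
go(444.4,-295.4,170,0.07)
s,p,M=state();print(s['force'])"
```

```text
t: 4.45
ee_pos: [585.5, 213.6, 170.0]
eef_rot: [2.141, 2.298, 0.003]
force: [-0.7, 0.4, -3.6]
finger_gap: 55.6
t4.45 pos [585.5 213.6 170. ] jaw yaw 0.071 shift [-497.7 -176.7   -0.6] twist 0.001 gap 55.6 j7 -0.14
[-0.71154696  0.3870817  -3.63383817]
```

```bash
python3 -m creep '-15 -5 0 0 1; -45 -16 0 0 1; -85 -30 0 0 1; -130 -46 0 0 1; -175 -62 0 0 1; -220 -78 0 0 1; -265 -94 0 0 1; -310 -110 0 0 1; -355 -126 0 0 1; -400 -142 0 0 1; -440 -156 0 0 1; -470 -167 0 0 1; -490 -174 0 0 1; -498 -177 0 0 1; -498 -177 0 0 1; -498 -177 0 0 1'
python3 - <<'E'
from h import *
import pickle
go(444.4,-295.4,50,0.07)
ci,im=grab('wrist','w2.png'); pickle.dump(ci,open('w2.pkl','wb'))
cv2.imwrite('pics/w2c.png',im[:,:,::-1])
E
```

```text
t: 6.45
ee_pos: [444.4, -294.2, 169.0]
eef_rot: [-2.139, -2.3, -0.004]
force: [0.5, 0.0, -3.9]
finger_gap: 55.3
t6.45 pos [ 444.4 -294.2  169. ] jaw yaw 0.073 shift [ -1.5  -0.3 119. ] twist 0.003 gap 55.3 j7 0.80
```

View pics/w2c.png

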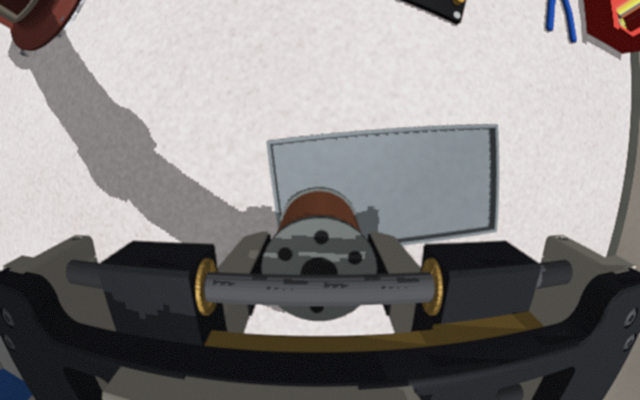

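The spool hangs straight in the jaws. Grey tray corners are visible at (268,141), (497,125) and (496,231); I'll check them against the estimate.

Run:
```python
from h import *
import pickle
ci=pickle.load(open('w2.pkl','rb'))
Q=np.array([onz(ci,x,y,18,True)[:2] for x,y in [(268,141),(497,125),(496,231)]]);print(Q.round(1).tolist(),(Q[0]+Q[2])/2,np.linalg.norm(np.diff(Q,axis=0),axis=1))
d=Q[1]-Q[0];print(np.arctan2(d[1],d[0]))
```

```text
[[390.3, -242.3], [643.0, -197.8], [665.4, -323.1]] [ 527.84893329 -282.71030851] [256.61809366 127.30026987]
0.17422311764164178
```

```bash
python3 -m creep '-2.6 -0.8 10 0 1; -2.6 -0.8 35 0 1; -2.6 -0.8 65 0 1; -2.6 -0.8 90 0 1; -2.6 -0.8 105 0 1; -2.6 -0.8 112 0 1; -2.6 -0.8 116 0 1; -2.6 -0.8 118 0 1; -2.6 -0.8 118.5 0 1; -2.6 -0.8 118.5 0 1'
```

```text
t: 7.75
ee_pos: [444.4, -296.8, 51.0]
eef_rot: [2.139, 2.301, 0.004]
force: [-0.7, 0.1, -3.6]
finger_gap: 55.4
```

```bash
python3 -m creep '0 0 0.7 0 1; 0 0 1.2 0 1; 0 0 1.2 0 1'
```

```text
t: 8.12
ee_pos: [444.5, -296.9, 50.0]
eef_rot: [2.138, 2.3, 0.004]
force: [-0.2, -0.2, -3.4]
finger_gap: 55.6
```

```bash
python3 -m creep '0 0 0.7 0 1; 0 0 1.2 0 1; 0 0 1.2 0 1'
```

```text
t: 8.5
ee_pos: [444.5, -296.9, 49.9]
eef_rot: [2.138, 2.3, 0.005]
force: [-1.4, 2.4, 7.0]
finger_gap: 55.4
```

```bash
python3 -m creep '0 0 0 0 0.18; 0 0 0 0 0.18; 0 0 0 0 0.18; 0 0 0 0 0.18; 0 0 -20 0 0.18; 0 0 -60 0 0.18; 0 0 -110 0 0.18; 0 0 -120 0 0.18'
python3 - <<'E'
from h import *
s,p,M=state();print(s['force'])
go(526.3,258.2,170,0.07)
E
```

```text
t: 9.5
ee_pos: [445.7, -298.4, 173.1]
eef_rot: [2.134, 2.295, 0.007]
force: [-1.3, 0.2, 0.4]
finger_gap: 76.5
[-1.31918787  0.18844442  0.3946434 ]
t9.50 pos [ 445.7 -298.4  173.1] jaw yaw 0.073 shift [549.3 120.8   2.6] twist 0.003 gap 76.5 j7 0.81
```

```bash
python3 -m creep '40 9 0 0 0; 98 21 0 0 0; 157 34 0 0 0; 216 47 0 0 0; 275 60 0 0 0; 334 73 0 0 0; 393 86 0 0 0; 450 99 0 0 0; 505 111 0 0 0; 540 119 0 0 0; 549 121 0 0 0; 549 121 0 0 0; 549 121 30 0 0; 549 121 70 0 0; 549 121 100 0 0; 549 121 118 0 0; 549 121 122 0 0; 549 121 122 0 0; 549 121 122 0 0'
python3 - <<'E'
from h import *
go(526.3,258.2,50,0.07)
E
```

```text
t: 11.88
ee_pos: [528.4, 257.9, 51.8]
eef_rot: [2.133, 2.294, 0.01]
force: [-0.7, 0.7, -0.3]
finger_gap: 92.8
t11.88 pos [528.4 257.9  51.8] jaw yaw 0.073 shift [ 0.4 -2.1  1.8] twist 0.003 gap 92.8 j7 -0.21
```

```bash
python3 -m creep '0.2 -2.1 1.8 0 0.4; 0.2 -2.1 1.8 0 0.4; 0.2 -2.1 1.8 0 0.4; 0.2 -2.1 1.8 0 0.4; 0.2 -2.1 1.8 0 1; 0.2 -2.1 1.8 0 1; 0.2 -2.1 1.8 0 1; 0.2 -2.1 1.8 0 1' 35;  python3 - <<'E'
from h import *
s,p,M=state();print(p,s['force'],s['finger_gap'],M[:,2],np.arctan2(M[1,1],M[0,1]))
E
python3 -m creep '0 0 -15 0 1; 0 0 -40 0 1; 0 0 -75 0 1; 0 0 -110 0 1; 0 0 -120 0 1; 0 0 -120 0 1'; python3 -c "
from h import *
go(528.3,-281.5,170,0.07)"
```

```text
t: 12.88
ee_pos: [525.6, 257.8, 49.9]
eef_rot: [2.134, 2.295, 0.008]
force: [-2.3, -0.3, 1.9]
finger_gap: 47.8
[525.58337673 257.79944597  49.86512877] [-2.28518081 -0.32340822  1.86570081] 47.81435132565565 [ 0.00923223 -0.00151806 -0.99995623] 0.07274308245038545
t: 13.62
ee_pos: [524.6, 258.0, 170.1]
eef_rot: [2.134, 2.295, 0.01]
force: [0.3, -0.5, -2.5]
finger_gap: 48.0
t13.62 pos [524.6 258.  170.1] jaw yaw 0.073 shift [-538.4  -35.5    0.7] twist 0.003 gap 48.0 j7 -0.25
```

```bash
python3 -m creep '-15 -1 0 0 1; -45 -3 0 0 1; -90 -6 0 0 1; -140 -9 0 0 1; -190 -12 0 0 1; -240 -16 0 0 1; -290 -19 0 0 1; -340 -22 0 0 1; -390 -26 0 0 1; -440 -29 0 0 1; -485 -32 0 0 1; -515 -34 0 0 1; -532 -35 0 0 1; -538 -35.5 0 0 1; -538 -35.5 0 0 1; -538 -35.5 0 0 1'; python3 -c "
from h import *
go(528.3,-281.5,51,0.07)"
```

```text
t: 15.62
ee_pos: [528.7, -279.2, 170.5]
eef_rot: [2.131, 2.298, 0.011]
force: [0.2, 0.0, -3.4]
finger_gap: 47.7
t15.62 pos [ 528.7 -279.2  170.5] jaw yaw 0.075 shift [ -2.2  -1.8 119.5] twist 0.005 gap 47.7 j7 0.70
```

```bash
python3 -m creep '-2.2 -1.8 10 0.005 1; -2.2 -1.8 35 0.005 1; -2.2 -1.8 65 0.005 1; -2.2 -1.8 90 0.005 1; -2.2 -1.8 106 0.005 1; -2.2 -1.8 114 0.005 1; -2.2 -1.8 118 0.005 1; -2.2 -1.8 120 0.005 1; -2.2 -1.8 120.5 0.005 1; -2.2 -1.8 121 0.005 1; -2.2 -1.8 121 0.005 1'
```

```text
t: 17.0
ee_pos: [528.6, -281.6, 50.0]
eef_rot: [2.137, 2.292, 0.012]
force: [0.4, -0.3, -0.7]
finger_gap: 47.9
```

```bash
python3 -m creep '0 0 0.4 0 1; 0 0 0.4 0 1; 0 0 0.4 0 0.27; 0 0 0.4 0 0.27; 0 0 0.4 0 0.27; 0 0 0.4 0 0.27; 0 0 -20 0 0.27; 0 0 -60 0 0.27; 0 0 -110 0 0.27; 0 0 -120 0 0.27; 0 0 -120 0 0.27'; python3 -c "
from h import *
go(578.3,313.5,170,0.07)"
```

```text
t: 18.38
ee_pos: [527.4, -281.6, 170.2]
eef_rot: [2.136, 2.292, 0.012]
force: [-0.5, 0.1, -0.2]
finger_gap: 68.1
t18.38 pos [ 527.4 -281.6  170.2] jaw yaw 0.070 shift [590.   92.7   0.8] twist 0.000 gap 68.1 j7 0.70
```

```bash
python3 -m creep '40 6 0 0 0; 98 15 0 0 0; 157 25 0 0 0; 216 34 0 0 0; 275 43 0 0 0; 334 52 0 0 0; 393 62 0 0 0; 452 71 0 0 0; 511 80 0 0 0; 560 88 0 0 0; 585 92 0 0 0; 590 92.7 0 0 0; 590 92.7 0 0 0; 590 92.7 25 0 0; 590 92.7 65 0 0; 590 92.7 95 0 0; 590 92.7 112 0 0; 590 92.7 117 0 0; 590 92.7 117 0 0; 590 92.7 117 0 0'
python3 - <<'E'
from h import *
go(578.3,313.6,52,0.07)
E
```

```text
t: 20.88
ee_pos: [580.7, 313.7, 55.1]
eef_rot: [2.136, 2.291, 0.016]
force: [-0.2, 0.0, 0.0]
finger_gap: 92.8
t20.88 pos [580.7 313.7  55.1] jaw yaw 0.070 shift [ 0.1 -2.4  3.1] twist 0.000 gap 92.8 j7 -0.26
```

```bash
python3 -m creep '0.1 -2.4 3.1 0 0.42; 0.1 -2.4 3.1 0 0.42; 0.1 -2.4 3.1 0 0.42; 0.1 -2.4 3.1 0 0.42; 0.1 -2.4 3.1 0 1; 0.1 -2.4 3.1 0 1; 0.1 -2.4 3.1 0 1; 0.1 -2.4 3.1 0 1' 30;  python3 - <<'E'
from h import *
s,p,M=state();print(p,s['force'],s['finger_gap'],M[:,2],np.arctan2(M[1,1],M[0,1]))
E
python3 -m creep '0 0 -15 0 1; 0 0 -40 0 1; 0 0 -75 0 1; 0 0 -110 0 1; 0 0 -120 0 1; 0 0 -120 0 1'; python3 -c "
from h import *
go(613,-266.4,172,0.07)"
```

```text
t: 21.88
ee_pos: [577.8, 313.6, 51.9]
eef_rot: [2.136, 2.292, 0.015]
force: [-2.4, 0.3, 2.1]
finger_gap: 45.7
[577.7663031  313.63919689  51.93687659] [-2.3975027   0.31740808  2.10663241] 45.69331059865541 [ 1.28030157e-02  7.85840658e-04 -9.99917729e-01] 0.07033394549432882
t: 22.62
ee_pos: [576.3, 313.5, 172.1]
eef_rot: [2.136, 2.291, 0.016]
force: [-0.3, -0.6, -3.5]
finger_gap: 45.5
t22.62 pos [576.3 313.5 172.1] jaw yaw 0.070 shift [-581.    -4.1   -0. ] twist 0.000 gap 45.5 j7 -0.29
```

```bash
python3 -m creep '-15 0 0 0 1; -45 0 0 0 1; -90 -1 0 0 1; -140 -1 0 0 1; -190 -1 0 0 1; -240 -2 0 0 1; -290 -2 0 0 1; -340 -2 0 0 1; -390 -3 0 0 1; -440 -3 0 0 1; -490 -4 0 0 1; -535 -4 0 0 1; -563 -4 0 0 1; -577 -4 0 0 1; -581 -4 0 0 1; -581 -4 0 0 1; -581 -4 0 0 1'; python3 -c "
from h import *
go(613,-266.4,53,0.07)"
```

```text
t: 24.75
ee_pos: [613.6, -264.3, 171.9]
eef_rot: [2.134, 2.295, 0.018]
force: [0.1, 0.6, -2.3]
finger_gap: 45.7
t24.75 pos [ 613.6 -264.3  171.9] jaw yaw 0.073 shift [ -2.2  -2.4 118.9] twist 0.003 gap 45.7 j7 0.61
```

```bash
python3 -m creep '-2.2 -2.2 10 0.003 1; -2.2 -2.2 35 0.003 1; -2.2 -2.2 65 0.003 1; -2.2 -2.2 90 0.003 1; -2.2 -2.2 106 0.003 1; -2.2 -2.2 114 0.003 1; -2.2 -2.2 118 0.003 1; -2.2 -2.2 119.5 0.003 1; -2.2 -2.2 120.2 0.003 1; -2.2 -2.2 120.2 0.003 1; -2.2 -2.2 120.2 0.003 1'
```

```text
t: 26.12
ee_pos: [613.3, -266.5, 52.0]
eef_rot: [2.137, 2.291, 0.018]
force: [-0.4, -0.0, -1.3]
finger_gap: 46.0
```

```bash
python3 -m creep '0 0 0.5 0 1; 0 0 0.5 0 1; 0 0 0.5 0 0.29; 0 0 0.5 0 0.29; 0 0 0.5 0 0.29; 0 0 0.5 0 0.29; 0 0 -20 0 0.29; 0 0 -60 0 0.29; 0 0 -110 0 0.29; 0 0 -120 0 0.29; 0 0 -120 0 0.29'; python3 -c "
from h import *
go(611.5,-30,140,1.346)"
```

```text
t: 27.5
ee_pos: [612.0, -266.9, 173.5]
eef_rot: [2.135, 2.29, 0.019]
force: [-0.2, -0.0, -0.1]
finger_gap: 66.4
t27.50 pos [ 612.  -266.9  173.5] jaw yaw 0.070 shift [236.3  15.5  33.9] twist -1.276 gap 66.4 j7 0.61
```

```bash
python3 -m creep '40 3 0 -0.18 0; 95 6 0 -0.36 0; 150 10 0 -0.54 0; 200 13 0 -0.72 0; 236 15.5 10 -0.9 0; 236 15.5 20 -1.08 0; 236 15.5 34 -1.276 0; 236 15.5 34 -1.276 0; 236 15.5 34 -1.276 0'
python3 - <<'E'
from h import *
import pickle
go(611.5,-30,140,1.346)
ci,im=grab('wrist','w3.png'); pickle.dump(ci,open('w3.pkl','wb'))
cv2.imwrite('pics/w3c.png',cv2.resize(im[60:260,180:460,::-1],None,fx=2.5,fy=2.5,interpolation=cv2.INTER_CUBIC))
E
```

```text
t: 28.62
ee_pos: [611.2, -30.4, 139.4]
eef_rot: [0.356, 3.107, 0.005]
force: [0.2, 0.3, -0.1]
finger_gap: 93.1
t28.62 pos [611.2 -30.4 139.4] jaw yaw 1.343 shift [-0.2  0.5 -0.6] twist -0.003 gap 93.1 j7 1.30
```

View pics/w3c.png

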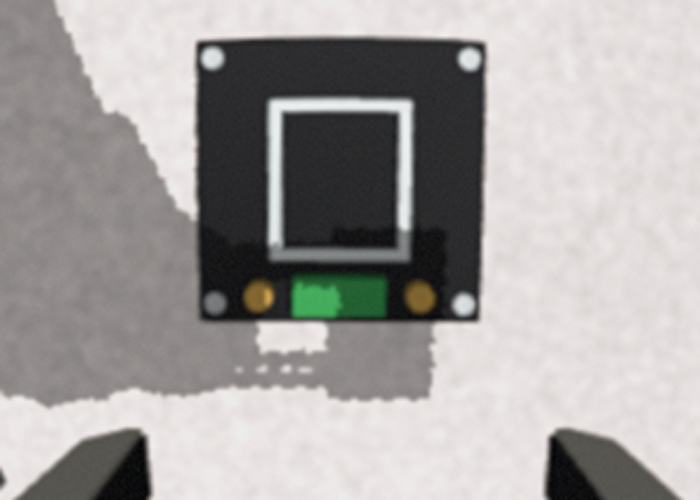

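Jig seen squarely. Rim outer corners: crop (267,98), (414,98), (412,262), (268,262). Plate corners: (197,42), (486,42), (479,320), (201,320). Green block is at the +x side.

Run:
```python
from h import *
import pickle
ci=pickle.load(open('w3.pkl','rb'))
yaw=lambda d:round(float(np.arctan2(d[1],d[0])),3)
for n,P,z in [('rim',[(267,98),(414,98),(412,262),(268,262)],17),('inner',[(282,112),(399,112),(397,248),(282,248)],13),('plate',[(197,42),(486,42),(479,320),(201,320)],12)]:
    Q=np.array([onz(ci,180+(x+.5)/2.5-.5,60+(y+.5)/2.5-.5,z,True)[:2] for x,y in P])
    print(n,Q.mean(0).round(1),np.linalg.norm(Q-np.roll(Q,1,0),axis=1).round(1),yaw(Q[3]-Q[0]),yaw(Q[2]-Q[1]),yaw(Q[0]-Q[1])-1.571,yaw(Q[3]-Q[2])-1.571)
go(596.2,262.8,140,1.646)
```

```text
rim [551.6 -17.7] [61.4 53.9 61.3 53.9] -0.232 -0.232 -3.371 -3.371
inner [551.7 -17.9] [51.5 43.5 51.5 43.5] -0.236 -0.236 -3.371 -3.371
plate [551.6 -17.6] [107.5 108.7 107.5 108.3] -0.233 -0.236 -3.371 -3.371
t28.68 pos [611.5 -30.4 139.8] jaw yaw 1.344 shift [8.100e+01 2.822e+02 1.000e-01] twist -0.302 gap 92.9 j7 1.30
```

```bash
python3 -m creep '10 40 0 -0.1 0; 26 95 0 -0.2 0; 43 150 0 -0.302 0; 60 210 0 -0.302 0; 75 262 0 -0.302 0; 81 282 0 -0.302 0; 81 282 0 -0.302 0; 81 282 25 -0.302 0; 81 282 55 -0.302 0; 81 282 75 -0.302 0; 81 282 75 -0.302 0; 81 282 75 -0.302 0'; python3 -c "
from h import *
go(596.2,262.8,16,1.646)"
```

```text
t: 30.18
ee_pos: [598.7, 260.9, 66.1]
eef_rot: [-0.112, 3.122, 0.001]
force: [0.6, -0.1, 0.3]
finger_gap: 93.0
t30.18 pos [598.7 260.9  66.1] jaw yaw 1.643 shift [ 3.3  2.1 50.1] twist -0.003 gap 93.0 j7 1.08
```

```bash
python3 -m creep '3.1 1.9 15 0 0; 3.1 1.9 30 0 0; 3.1 1.9 43 0 0; 3.1 1.9 49.5 0 0; 3.1 1.9 49.5 0 0.4; 3.1 1.9 49.5 0 0.55; 3.1 1.9 49.5 0 0.62; 3.1 1.9 49.5 0 0.62; 3.1 1.9 49.5 0 0.62; 3.1 1.9 49.5 0 1; 3.1 1.9 49.5 0 1; 3.1 1.9 49.5 0 1; 3.1 1.9 49.5 0 1; 3.1 1.9 49.5 0 1' 20
python3 - <<'E'
from h import *
s,p,M=state();print(p,s['force'],s['finger_gap'],M[:,2],np.arctan2(M[1,1],M[0,1]))
E
```

```text
t: 31.92
ee_pos: [596.4, 262.6, 16.6]
eef_rot: [-0.112, 3.122, 0.001]
force: [-0.6, -0.5, -0.1]
finger_gap: 27.9
[596.39093089 262.61005372  16.57980078] [-0.59619781 -0.45458703 -0.09351402] 27.857760846595266 [ 0.01793846  0.00104887 -0.99983854] 1.6425424257238337
```

```bash
python3 -m creep '0 0 -10 0 1; 0 0 -35 0 1; 0 0 -65 0 1; 0 0 -85 0 1; 0 0 -90 0 1; 0 0 -90 0 1'; python3 -c "
from h import *
go(551.6,-17.8,106,1.341)"
```

```text
t: 32.67
ee_pos: [594.6, 262.4, 106.5]
eef_rot: [-0.112, 3.122, 0.0]
force: [-0.4, 0.0, -1.1]
finger_gap: 27.7
t32.67 pos [594.6 262.4 106.5] jaw yaw 1.643 shift [  62.9 -276.4   -0.5] twist 0.302 gap 27.7 j7 1.08
```

```bash
python3 -m creep '3 -12 0 0.05 1; 9 -40 0 0.1 1; 18 -80 0 0.2 1; 27 -120 0 0.302 1; 37 -165 0 0.302 1; 46 -205 0 0.302 1; 55 -240 0 0.302 1; 60 -262 0 0.302 1; 63 -274 0 0.302 1; 63 -276.4 0 0.302 1; 63 -276.4 0 0.302 1; 63 -276.4 0 0.302 1'
python3 - <<'E'
from h import *
go(551.6,-17.8,24.6,1.341)
E
```

```text
t: 34.17
ee_pos: [551.8, -16.4, 105.5]
eef_rot: [0.356, 3.104, 0.006]
force: [-0.2, 0.6, -1.0]
finger_gap: 27.9
t34.17 pos [551.8 -16.4 105.5] jaw yaw 1.343 shift [ 1.2 -1.9 80.9] twist 0.002 gap 27.9 j7 1.25
```

```bash
python3 -m creep '1.2 -1.9 15 0 1; 1.2 -1.9 40 0 1; 1.2 -1.9 60 0 1; 1.2 -1.9 70 0 1; 1.2 -1.9 76 0 1; 1.2 -1.9 79 0 1; 1.2 -1.9 80 0 1; 1.2 -1.9 80 0 1; 1.2 -1.9 80 0 1'
python3 - <<'E'
from h import *
go(551.6,-17.8,24.6,1.341)
E
```

```text
t: 35.3
ee_pos: [551.8, -17.9, 25.8]
eef_rot: [0.356, 3.103, 0.006]
force: [0.5, -0.3, -1.0]
finger_gap: 27.9
t35.30 pos [551.8 -17.9  25.8] jaw yaw 1.343 shift [ 0.3 -0.   1.2] twist 0.002 gap 27.9 j7 1.24
```

```bash
python3 -m creep '0.2 0 0.6 0 1; 0.2 0 1.2 0 1; 0.2 0 1.4 0 1; 0.2 0 1.4 0 1'
```

```text
t: 35.8
ee_pos: [551.7, -17.8, 24.6]
eef_rot: [0.356, 3.103, 0.006]
force: [0.0, 0.1, 1.0]
finger_gap: 27.7
```

```bash
python3 -m creep '0 0 0.2 0 0.6; 0 0 0.2 0 0.4; 0 0 0.2 0 0.35; 0 0 0.2 0 0.35; 0 0 -15 0 0.35; 0 0 -45 0 0.3; 0 0 -90 0 0.3; -40 0 -115 0 0.3; -60 0 -115 0 0.3; -60 0 -115 0 0.3; -60 0 -115 0 0.3'
python3 - <<'E'
from h import *
import pickle
ci,im=grab('wrist','w4.png'); pickle.dump(ci,open('w4.pkl','wb'))
cv2.imwrite('pics/w4c.png',cv2.resize(im[60:260,180:460,::-1],None,fx=2.5,fy=2.5,interpolation=cv2.INTER_CUBIC))
go(444.5,-296.9,170,0.07)
E
```

```text
t: 37.17
ee_pos: [606.5, -31.2, 140.4]
eef_rot: [0.355, 3.105, 0.006]
force: [0.2, -0.9, -0.6]
finger_gap: 64.9
t37.23 pos [606.4 -31.2 140.3] jaw yaw 1.343 shift [  97.2 -295.3  -32.9] twist 1.273 gap 64.9 j7 1.29
```

View pics/w4c.png

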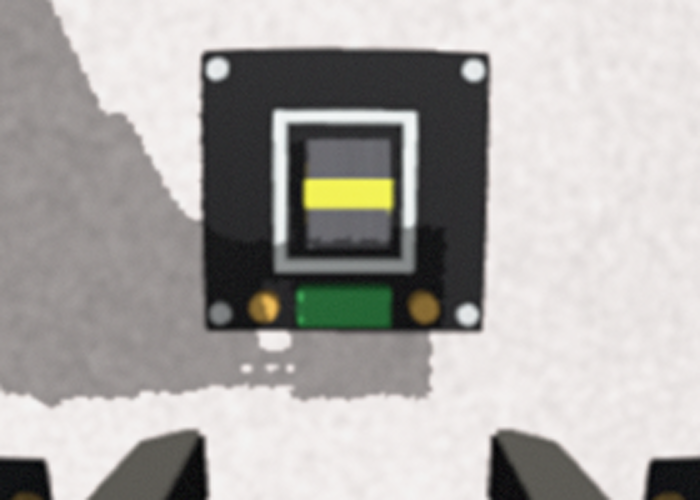

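Transformer sits upright, square and centred in the pocket (top face at crop 305–393 × 138–248, inside the rim). Now I'll return the three parts, spool first.

```bash
python3 -m creep '10 -30 -10 0.15 0.18; 27 -82 -20 0.32 0.18; 45 -137 -32 0.5 0.18; 63 -192 -32 0.68 0.18; 80 -243 -32 0.86 0.18; 92 -280 -32 1.04 0.18; 97 -295 -32 1.22 0.18; 97 -295 -32 1.273 0.18; 97 -295 0 1.273 0.18; 97 -295 20 1.273 0.18; 97 -295 20 1.273 0.18; 97 -295 20 1.273 0.18'
python3 - <<'E'
from h import *
go(444.5,-296.9,50,0.0725)
s,p,M=state();print(M[:,2])
E
```

```text
t: 38.72
ee_pos: [445.8, -296.5, 117.8]
eef_rot: [2.134, 2.29, 0.02]
force: [0.3, 0.2, 0.2]
finger_gap: 76.3
t38.73 pos [ 445.8 -296.5  117.8] jaw yaw 0.070 shift [-0.3 -2.5 67.8] twist -0.002 gap 76.3 j7 0.82
[ 0.01719043  0.00177636 -0.99985066]
```

```bash
python3 -m creep '-0.3 -2.5 15 -0.002 0.18; -0.3 -2.5 40 -0.002 0.18; -0.3 -2.5 58 -0.002 0.18; -0.3 -2.5 67 -0.002 0.18; -0.3 -2.5 67.8 -0.002 0.18; -0.3 -2.5 67.8 -0.002 0.18; -0.3 -2.5 67.8 0 0.34; -0.3 -2.5 67.8 0 1; -0.3 -2.5 67.8 0 1; -0.3 -2.5 67.8 0 1; -0.3 -2.5 67.8 0 1' 40
python3 - <<'E'
from h import *
s,p,M=state();print(p,s['force'],s['finger_gap'])
E
python3 -m creep '0 0 -15 0 1; 0 0 -40 0 1; 0 0 -75 0 1; 0 0 -110 0 1; 0 0 -120 0 1; 0 0 -120 0 1'; python3 -c "
from h import *
go(585.8,213.7,170,0.072)"
```

```text
t: 40.1
ee_pos: [444.7, -297.0, 50.3]
eef_rot: [2.134, 2.289, 0.021]
force: [-0.6, 0.6, 4.4]
finger_gap: 55.6
[ 444.6912723  -297.00148299   50.34655649] [-0.59655143  0.61001781  4.41166265] 55.635763853272195
t: 40.85
ee_pos: [442.2, -296.8, 170.1]
eef_rot: [2.134, 2.29, 0.021]
force: [-0.8, -0.8, -5.3]
finger_gap: 55.3
t40.85 pos [ 442.2 -296.8  170.1] jaw yaw 0.070 shift [499.2 179.    3.6] twist -0.002 gap 55.3 j7 0.80
```

```bash
python3 -m creep '15 5 0 0 1; 45 16 0 0 1; 85 30 0 0 1; 130 46 0 0 1; 175 62 1 0 1; 220 78 1 0 1; 265 94 1 0 1; 310 110 2 0 1; 355 126 2 0 1; 400 142 3 0 1; 440 157 3 0 1; 470 169 3 0 1; 490 176 3 0 1; 499 179 3 0 1; 499 179 3 -0.002 1; 499 179 3 -0.002 1'
python3 - <<'E'
from h import *
import pickle
go(585.8,213.7,50.4,0.072)
E
```

```text
t: 42.85
ee_pos: [585.7, 211.3, 170.6]
eef_rot: [2.134, 2.288, 0.018]
force: [0.8, -0.2, -3.6]
finger_gap: 55.4
t42.85 pos [585.7 211.3 170.6] jaw yaw 0.070 shift [  2.5  -1.8 120.2] twist -0.002 gap 55.4 j7 -0.16
```

```bash
python3 -m creep '2.5 -1.8 10 0 1; 2.5 -1.8 35 0 1; 2.5 -1.8 65 0 1; 2.5 -1.8 90 0 1; 2.5 -1.8 106 0 1; 2.5 -1.8 113 0 1; 2.5 -1.8 117 0 1; 2.5 -1.8 119 0 1; 2.5 -1.8 120 0 1; 2.5 -1.8 120 0 1; 2.5 -1.8 120 0 1'
python3 - <<'E'
from h import *
go(585.8,213.7,50.4,0.072)
E
```

```text
t: 44.22
ee_pos: [585.9, 213.8, 50.9]
eef_rot: [2.134, 2.288, 0.019]
force: [-0.8, -1.2, -2.7]
finger_gap: 55.5
t44.23 pos [585.9 213.8  50.9] jaw yaw 0.070 shift [-0.1 -0.1  0.5] twist -0.002 gap 55.5 j7 -0.12
```

```bash
python3 -m creep '0 0 0.5 0 1; 0 0 1 0 1; 0 0 1 0 1'; python3 -m creep '0 0 0 0 0.38; 0 0 0 0 0.2; 0 0 0 0 0.15; 0 0 0 0 0.15; 0 0 -20 0 0.15; 0 0 -60 0 0.15; 0 0 -110 0 0.2; 0 0 -120 0 0.27; 0 0 -120 0 0.27';  python3 -c "
from h import *
go(528.6,-281.6,170,0.072)"
```

```text
t: 44.6
ee_pos: [586.1, 213.8, 50.4]
eef_rot: [2.134, 2.288, 0.02]
force: [-0.9, 0.5, 1.2]
finger_gap: 55.5
t: 45.72
ee_pos: [584.0, 213.8, 170.7]
eef_rot: [2.134, 2.288, 0.021]
force: [-0.3, 0.2, 0.2]
finger_gap: 68.2
t45.73 pos [584.  213.8 170.7] jaw yaw 0.070 shift [-490.4  -89.8   -0.9] twist -0.002 gap 68.2 j7 -0.16
```

```bash
python3 -m creep '-40 -7 0 0 0.27; -98 -18 0 0 0.27; -157 -29 0 0 0.27; -216 -40 0 0 0.27; -275 -50 0 0 0.27; -334 -61 0 0 0.27; -393 -72 0 0 0.27; -445 -82 0 0 0.27; -480 -88 0 0 0.27; -490 -90 0 -0.002 0.27; -490 -90 20 -0.002 0.27; -490 -90 50 -0.002 0.27; -490 -90 50 -0.002 0.27; -490 -90 50 -0.002 0.27'
python3 - <<'E'
from h import *
go(528.6,-281.6,50,0.07)
s,p,M=state();print(M[:,2])
E
```

```text
t: 47.48
ee_pos: [529.9, -280.1, 119.3]
eef_rot: [2.13, 2.292, 0.022]
force: [-0.2, 0.3, 0.3]
finger_gap: 68.0
t47.48 pos [ 529.9 -280.1  119.3] jaw yaw 0.073 shift [-1.4 -2.7 69.3] twist 0.003 gap 68.0 j7 0.71
[ 0.01867072  0.00173759 -0.99982418]
```

```bash
python3 -m creep '-1.4 -2.7 15 0.003 0.27; -1.4 -2.7 40 0.003 0.27; -1.4 -2.7 60 0.003 0.27; -1.4 -2.7 68.5 0.003 0.27; -1.4 -2.7 69.3 0.003 0.27; -1.4 -2.7 69.3 0.003 0.27; -1.4 -2.7 69.3 0.003 0.42; -1.4 -2.7 69.3 0.003 1; -1.4 -2.7 69.3 0.003 1; -1.4 -2.7 69.3 0.003 1; -1.4 -2.7 69.3 0.003 1' 35
python3 - <<'E'
from h import *
s,p,M=state();print(p,s['force'],s['finger_gap'])
E
python3 -m creep '0 0 -15 0 1; 0 0 -40 0 1; 0 0 -75 0 1; 0 0 -110 0 1; 0 0 -120 0 1; 0 0 -120 0 1'; python3 -c "
from h import *
go(525.9,257.9,170,0.072)"
```

```text
t: 48.85
ee_pos: [528.8, -281.7, 50.5]
eef_rot: [2.133, 2.289, 0.022]
force: [-0.1, 0.9, 4.1]
finger_gap: 47.7
[ 528.83051032 -281.69540632   50.498788  ] [-0.05811935  0.87119215  4.12284147] 47.748778637374386
t: 49.6
ee_pos: [526.3, -281.7, 170.4]
eef_rot: [2.133, 2.289, 0.022]
force: [-0.6, -0.2, -2.9]
finger_gap: 47.6
t49.60 pos [ 526.3 -281.7  170.4] jaw yaw 0.070 shift [538.3  37.6   1.3] twist -0.002 gap 47.6 j7 0.69
```

```bash
python3 -m creep '15 1 0 0 1; 45 3 0 0 1; 90 6 0 0 1; 140 10 0 0 1; 190 13 0 0 1; 240 17 0 0 1; 290 20 0 0 1; 340 24 1 0 1; 390 27 1 0 1; 440 31 1 0 1; 485 34 1 0 1; 515 36 1 0 1; 532 37 1 0 1; 538 37.6 1 -0.002 1; 538 37.6 1 -0.002 1; 538 37.6 1 -0.002 1'
python3 - <<'E'
from h import *
go(525.9,257.9,50.7,0.072)
E
```

```text
t: 51.6
ee_pos: [526.2, 255.6, 170.3]
eef_rot: [2.133, 2.287, 0.021]
force: [-0.7, 0.4, -2.0]
finger_gap: 48.3
t51.60 pos [526.2 255.6 170.3] jaw yaw 0.070 shift [  2.4  -2.5 119.5] twist -0.002 gap 48.3 j7 -0.27
```

```bash
python3 -m creep '2.4 -2.3 10 0 1; 2.4 -2.3 35 0 1; 2.4 -2.3 65 0 1; 2.4 -2.3 90 0 1; 2.4 -2.3 106 0 1; 2.4 -2.3 113 0 1; 2.4 -2.3 117 0 1; 2.4 -2.3 118.5 0 1; 2.4 -2.3 119.5 0 1; 2.4 -2.3 119.5 0 1; 2.4 -2.3 119.5 0 1'
python3 - <<'E'
from h import *
go(525.9,257.9,50.4,0.072)
E
```

```text
t: 52.98
ee_pos: [526.3, 258.0, 51.1]
eef_rot: [2.133, 2.287, 0.022]
force: [-0.7, -0.1, -2.6]
finger_gap: 47.9
t52.98 pos [526.3 258.   51.1] jaw yaw 0.070 shift [-0.1 -0.4  0.6] twist -0.002 gap 47.9 j7 -0.23
```

```bash
python3 -m creep '0 -0.4 0.5 0 1; 0 -0.4 1 0 1; 0 -0.4 1 0 1'; python3 -m creep '0 0 0 0 0.46; 0 0 0 0 0.3; 0 0 0 0 0.2; 0 0 0 0 0.2; 0 0 -20 0 0.2; 0 0 -60 0 0.2; 0 0 -110 0 0.25; 0 0 -120 0 0.29; 0 0 -120 0 0.29';  python3 -c "
from h import *
go(613.3,-266.6,172,0.072)"
```

```text
t: 53.35
ee_pos: [525.9, 258.0, 50.5]
eef_rot: [2.133, 2.287, 0.022]
force: [-1.3, -0.8, 2.2]
finger_gap: 48.2
t: 54.48
ee_pos: [523.5, 258.0, 170.8]
eef_rot: [2.133, 2.287, 0.024]
force: [-0.3, -0.1, 0.7]
finger_gap: 66.1
t54.48 pos [523.5 258.  170.8] jaw yaw 0.070 shift [-5.296e+02  5.300e+01 -2.000e-01] twist -0.002 gap 66.1 j7 -0.27
```

```bash
python3 -m creep '-40 4 0 0 0.29; -98 10 0 0 0.29; -157 16 0 0 0.29; -216 22 0 0 0.29; -275 28 0 0 0.29; -334 34 0 0 0.29; -393 40 0 0 0.29; -450 45 0 0 0.29; -500 50 0 0 0.29; -525 53 0 0 0.29; -530 53 0 0 0.29; -530 53 20 0 0.29; -530 53 40 0 0.29; -530 53 40 0 0.29; -530 53 40 0 0.29'
python3 - <<'E'
from h import *
go(613.3,-266.6,52,0.07)
s,p,M=state();print(M[:,2])
E
```

```text
t: 56.35
ee_pos: [614.5, -265.8, 132.0]
eef_rot: [2.132, 2.289, 0.024]
force: [0.8, 0.8, 0.4]
finger_gap: 66.4
t56.35 pos [ 614.5 -265.8  132. ] jaw yaw 0.071 shift [-0.8 -2.9 79.9] twist 0.001 gap 66.4 j7 0.61
[ 0.0205493   0.00210086 -0.99978663]
```

```bash
python3 -m creep '-0.8 -2.9 15 0 0.29; -0.8 -2.9 45 0 0.29; -0.8 -2.9 68 0 0.29; -0.8 -2.9 79 0 0.29; -0.8 -2.9 79.9 0 0.29; -0.8 -2.9 79.9 0 0.29; -0.8 -2.9 79.9 0 0.44; -0.8 -2.9 79.9 0 1; -0.8 -2.9 79.9 0 1; -0.8 -2.9 79.9 0 1; -0.8 -2.9 79.9 0 1' 30
python3 - <<'E'
from h import *
s,p,M=state();print(p,s['force'],s['finger_gap'])
E
python3 -m creep '0 0 -15 0 1; 0 0 -40 0 1; 0 0 -75 0 1; 0 0 -110 0 1; 0 0 -120 0 1; 0 0 -120 0 1'; python3 -c "
from h import *
go(578,313.6,172,0.071)"
```

```text
t: 57.72
ee_pos: [613.5, -266.8, 52.6]
eef_rot: [2.131, 2.289, 0.025]
force: [-0.6, 0.4, 5.1]
finger_gap: 45.6
[ 613.51282438 -266.80634339   52.64890581] [-0.64008006  0.43733177  5.11316247] 45.571279951428096
t: 58.48
ee_pos: [610.8, -266.8, 172.5]
eef_rot: [2.131, 2.289, 0.025]
force: [-0.1, 0.9, -2.8]
finger_gap: 45.7
t58.48 pos [ 610.8 -266.8  172.5] jaw yaw 0.071 shift [581.3   8.6   1. ] twist 0.000 gap 45.7 j7 0.60
```

```bash
python3 -m creep '15 0 0 0 1; 45 1 0 0 1; 90 1 0 0 1; 140 2 0 0 1; 190 3 0 0 1; 240 4 0 0 1; 290 4 0 0 1; 340 5 0 0 1; 390 6 1 0 1; 440 7 1 0 1; 490 7 1 0 1; 535 8 1 0 1; 563 8 1 0 1; 579 8.6 1 0 1; 583 8.6 1 0 1; 583 8.6 1 0 1; 583 8.6 1 0 1'
python3 - <<'E'
from h import *
go(578,313.6,52.6,0.071)
E
```

```text
t: 60.6
ee_pos: [578.5, 313.2, 172.0]
eef_rot: [2.134, 2.285, 0.023]
force: [0.7, 0.4, -2.8]
finger_gap: 45.7
t60.60 pos [578.5 313.2 172. ] jaw yaw 0.068 shift [  0.5  -3.  119.4] twist -0.003 gap 45.7 j7 -0.31
```

```bash
python3 -m creep '0.5 -3 10 0 1; 0.5 -3 35 0 1; 0.5 -3 65 0 1; 0.5 -3 90 0 1; 0.5 -3 106 0 1; 0.5 -3 113 0 1; 0.5 -3 117 0 1; 0.5 -3 118.5 0 1; 0.5 -3 119.2 0 1; 0.5 -3 119.2 0 1; 0.5 -3 119.2 0 1'
python3 - <<'E'
from h import *
go(578,313.6,52.6,0.071)
E
```

```text
t: 61.98
ee_pos: [578.1, 313.7, 53.2]
eef_rot: [2.134, 2.285, 0.024]
force: [-0.8, -0.3, -2.4]
finger_gap: 45.9
t61.98 pos [578.1 313.7  53.2] jaw yaw 0.068 shift [-0.1 -0.1  0.6] twist -0.003 gap 45.9 j7 -0.28
```

```bash
python3 -m creep '0 0 0.5 0 1; 0 0 1 0 1; 0 0 1 0 1'; python3 -m creep '0 0 0 0 0.48; 0 0 0 0 0.3; 0 0 0 0 0.2; 0 0 0 0 0.2; 0 0 -20 0 0.1; 0 0 -60 0 0; 0 0 -110 0 0; 0 0 -140 0 0; 0 0 -140 0 0';  python3 -c "
from h import *
go(559.2,200.2,190.9,0.119)"
```

```text
t: 62.35
ee_pos: [578.3, 313.7, 52.7]
eef_rot: [2.134, 2.285, 0.025]
force: [-0.9, -0.8, 0.9]
finger_gap: 46.1
t: 63.48
ee_pos: [577.2, 314.3, 197.4]
eef_rot: [2.132, 2.283, 0.038]
force: [0.4, -0.1, -0.3]
finger_gap: 93.0
t63.48 pos [577.2 314.3 197.4] jaw yaw 0.068 shift [-112.6  -26.     5.4] twist -0.051 gap 93.0 j7 -0.31
```

```bash
python3 -m creep '-50 -12 2 -0.02 0; -100 -23 4 -0.051 0; -113 -26 5 -0.051 0; -113 -26 5 -0.051 0; -113 -26 5 -0.051 0'
python3 - <<'E'
from h import *
import pickle
ci,im=grab('wrist','w5.png'); pickle.dump(ci,open('w5.pkl','wb'))
cv2.imwrite('pics/w5c.png',cv2.resize(im[0:260,150:500,::-1],None,fx=2.25,fy=2.25,interpolation=cv2.INTER_CUBIC))
go(559.2,200.2,190.9,0.119)
E
```

```text
t: 64.1
ee_pos: [558.9, 202.2, 190.9]
eef_rot: [2.07, 2.34, 0.038]
force: [0.3, -0.6, -0.6]
finger_gap: 93.2
t64.15 pos [559.  202.3 190.9] jaw yaw 0.122 shift [-2.1 -0.  -0. ] twist 0.003 gap 93.1 j7 -0.11
```

View pics/w5c.png

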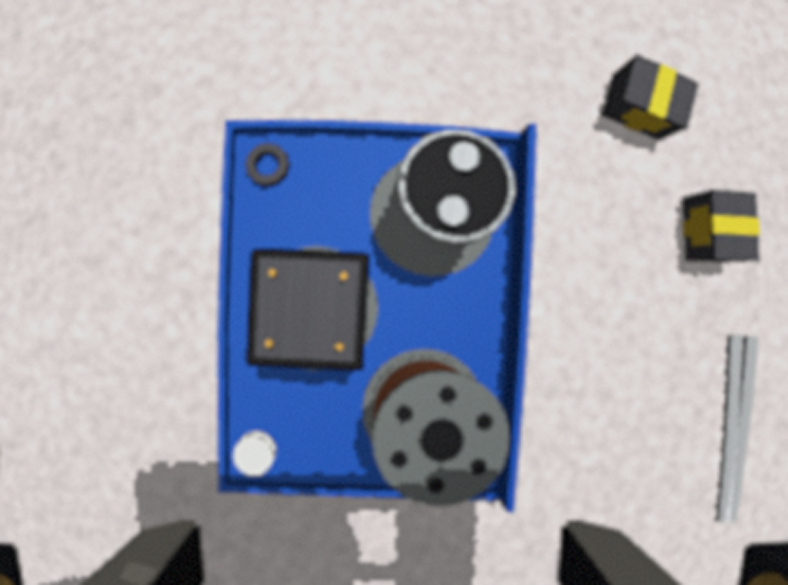

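All three stand upright again: can top (458,186), spool top (441,437), choke corners (251,251), (368,254), (363,369), (248,363). Toroid (267,165) and bobbin (254,454) are in place. I'll compare numbers with the first look.

Run:
```python
from h import *
import pickle
def mk(fn):
    ci=pickle.load(open(fn,'rb')); return lambda P,z:np.array([onz(ci,150+(x+.5)/2.25-.5,(y+.5)/2.25-.5,z,True)[:2] for x,y in P])
a,b=mk('w1.pkl'),mk('w5.pkl')
for n,P,Q,z in [('cap',[(461,180)],[(458,186)],88),('spool',[(446,432)],[(441,437)],82),('choke',[(257,247),(372,250),(367,362),(253,357)],[(251,251),(368,254),(363,369),(248,363)],78),('trayF',[(237,118),(231,484)],[(228,122),(220,491)],14),('trayB',[(545,119),(521,505)],[(535,125),(512,510)],34),('toroid',[(277,160)],[(267,165)],13),('bobbin',[(265,447)],[(254,454)],18)]:
    A,B=a(P,z),b(Q,z); print(n,A.mean(0).round(1),B.mean(0).round(1),(B-A).mean(0).round(1), np.round(np.arctan2(*(B[1]-B[0])[::-1])-np.arctan2(*(A[1]-A[0])[::-1]),3) if len(A)>1 else '')
```

```text
cap [578.3 313.8] [580.  314.3] [1.6 0.6] 
spool [585.9 213.9] [587.2 214.4] [1.3 0.5] 
choke [526.3 258.6] [527.6 259.1] [1.3 0.5] 0.005
trayF [479.7 254. ] [479.9 253.8] [ 0.2 -0.2] -0.004
trayB [626.7 266.5] [627.1 266.5] [0.4 0. ] 0.005
toroid [494.7 327. ] [494.8 326.9] [ 0.1 -0. ] 
bobbin [504.4 183.5] [504.3 182.7] [-0.2 -0.7]
```

Run:
```python
from h import *
ci,im=grab('scene','s2.png'); cv2.imwrite('pics/s2c.png',cv2.resize(im[140:300,200:480,::-1],None,fx=2.5,fy=2.5,interpolation=cv2.INTER_CUBIC))
```

```text
(no output)
```

View pics/s2c.png

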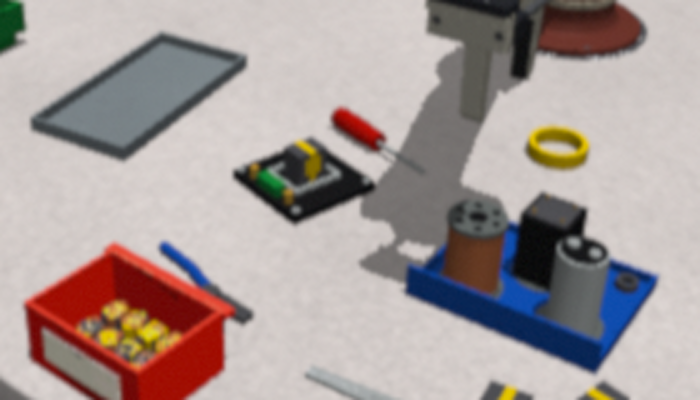

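The transformer stands in the jig pocket (crop 305,160), the grey tray is empty, the three parts are upright on their spots, and the gripper is clear.

```bash
python3 -c "
from station import env
print(env.hand_in()); print(env.observe()['t'])"
```

```text
the job is handed in; nothing more can be done
None
the job is handed in; nothing more can be done
```

The job is done and handed in at about 64 s of the 147 s allowed; hand-in gave no verdict. I moved the spool, choke and capacitor to the grey tray and set the transformer in the jig pocket. Then I stood the three back up in the blue tray.

**Transformer:** the wrist picture after release showed it upright, square and centred inside the rim. The final scene picture still shows it standing in the pocket.

**Returned parts:** all three stand upright on their spots. They measure 1.4 to 1.7 mm from where they first stood, and the choke is turned by 0.005 rad. That offset is within the 2 mm calibration, but it runs the same way for all three, so part of it may be real.

**Left alone:** the toroid measured within 0.2 mm and the bobbin within 0.8 mm of their first positions. The grey tray is empty and the gripper was clear of everything at the end.

**Disagreement:** the tool had built up a tilt by the end (about 0.02 rad when I last printed it, somewhat more after that). No check failed because of it.

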